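Pack the model case and probe its lid seam

ROBOT

A 6-joint arm with a two-finger parallel gripper is mounted at the origin on the work surface. World frame = base frame: x ahead of the robot, y to its left, z up, the work surface at z = 0. Lengths are in m, angles in degrees, forces in N, time in s.
With the tool pointing down it reaches from about 0.35 to 0.875 m from the base axis. Payload 4.2 kg.
Tool frame: the origin (TCP) lies midway between the tips of the shut fingers; the grasp point (between the pads) lies 19 mm behind it; y points along the fingers, z is the direction in which the jaws open and shut, and the axes are right-handed (so a half turn about y gives the same grasp; the last joint's range is limited). The gripper opens to 87 mm and grips with 3 to 60 N. Pads are 19 mm wide; open, the fingers measure 117 mm over their backs; the gripper's body (75 mm by 190 mm) begins 51 mm behind the grasp point.
Start: joints at [81.91, 22.042, 0.453, 0, -68.411, -14.817], TCP at [0.243, 0.576, 0.223] pointing down, gripper open.
Joint ranges: [-179.83, 179.83], [-69.29, 118.12], [-61.27, 80.66], [-181.25, 117.63], [-171.15, -9.14], [-177.46, 177.46]. Speed limits (degrees/s): [159.86, 159.86, 180, 180, 180, 180].

INTERFACE

Orientations are given as [roll, pitch, yaw] about the fixed x, y, z axes, in that order (R = Rz(yaw) Ry(pitch) Rx(roll)).
In Python, from workcell import env gives the robot as it stands. The module is installed in compiled form; this text tells all that it offers. Calls block until the motion is done:
- env.goto(position, orientation): joint-space move of the TCP to a pose.
- env.move_straight(position, rotation=None, rate=0.15, force_limit=None): straight line of the TCP; rotation=None keeps the orientation; rate is the mean speed in m/s. With force_limit (N) it stops when the force on the tool has changed by that much, and returns True; else False.
- env.set_joints(angles): joint-space move.
- env.gripper_to(opening, grasp_force=None): opening from 0.0 (shut) to 1.0 (fully open); grasp_force is the grip in N (None keeps the last); returns when the fingers have stopped.
- env.dwell(seconds).
- env.inverse_kinematics(position, orientation): joint angles nearest the present ones, or None.
- env.read_state(): the state.
- env.grab_frame(name): name is "scene" or "side" or "wrist"; returns a dict with "image" (384x512x3 uint8, blue, green, red), "fx", "fy", "cx", "cy" (pixels), "D" ([k1, k2, p1, p2, k3] as OpenCV has them; the pictures are not rectified), "position" and "orientation" of the camera in the world. Camera axes: x right, y up, looking along -z (the intrinsics and any distortion apply to the point x, -y, -z); pixel columns grow to the right and rows downward; lengths in m; the calibration is good to about 2 mm. A picture is of the moment at which its call begins. There is no depth.
A pose or a line that the arm cannot do raises env.Unreachable and nothing moves.
- env.close_job(): hands the job in, once; it reports no verdict.
Trained networks look in a picture, given as the dict that the camera call returned (one of the last four; its "shot" number tells which), for a name from the list of things; names that differ only in an ending like _2 or _b are one class to them, and where a whole thing is asked for, a point or a joint stands for the part that bears it (a point fixed in the world has none). Each returns a list of dicts, best first, with "score" (0 to 1); they miss things now and then, are a little off and sometimes report something else, mostly with a low value. They report only what shows in the picture. A call takes as long as a camera call. They do not tell look-alikes from the thing itself.
- env.search_frame(picture, thing): "xyz" ([x, y, z] in m, in world coordinates, good to about 4 mm: the middle of the surface that is visible of it).
- env.trace(picture, thing): "mask" (384x512 bool, what is visible of it).
The state is a dict: "clock": time; "joint_positions": joint angles; "qvel": joint speeds; "joint_torque": joint torques, N m; "position": TCP position; "tool_rot": TCP orientation; "force": force on the tool from outside, world axes, zero at the start; "wrist_torque": the same for the moment, N m; "opening": opening from 0.0 (shut) to 1.0 (fully open).
Only numpy, scipy, OpenCV 4.12 (cv2) and the standard library are available. Lean on these libraries where they do the work, as an engineer would, in place of code of your own. Each camera call takes 0.05 s, during which the arm holds its last target.

TASK

Pack the case: put the round tan plaster dies on the table into the case's left compartment and the oblong plaster bite blocks into the right one (left and right as seen from the robot), then fit the case's own rectangular lid so that it sits flat in the rim. Then take the bent-tip probe and run its tip gently and slowly, about 2 cm a second, along the open seam between lid and rim, dipping below the rim's top: start at the near left corner, follow the side nearest the robot to the near right corner, turn it and go on along the right side to the far right corner. Finally lay the probe back in its rest as it was, pin hanging down; leave everything else on the bench where it is.

Things in the scene. Friction and masses are not known exactly. Their poses are not given: they have to be found in the camera images.
- case: aluminium case fixed to the bench, 146 (x) x 206 (y) x 54 mm; origin: centre of underside; x away from the robot, y to its left. Compartments left (+y) and right, each 96 x 76 mm, centred on y = +-40 mm, floor z = 6, parting wall to z = 44. The lid lies on a ledge at z = 46 inside a rim 130 x 190 mm, top z = 54; a seam 9 mm wide, 8 deep stays open between lid and rim
- lid: the case's grey lid, plate 112 (x) x 172 (y) x 8 mm, black grip bar on top (50 mm in x, 14 mm wide in y, z = 8 to 36), four tapered feet 8 mm long underneath that centre it in the case's mouth (1.5 mm play). Origin: centre of the plate's underside, 8 mm above the table, 46 mm above the case's origin when seated, axes then as the case's (a half turn is as good). 0.2 kg
- probe: steel probe with a bent tip: a level handle 118 mm long, 12 mm thick, with a black square grip in its middle (50 mm in x, 14 x 14 mm); at its +x end a pin 4 mm thick goes down at a right angle. Origin: centre of the square grip; x along the handle towards the pin, z up, away from the pin's tip. 60 g
- probe_tip (a point): lower end of the pin, at (60, 0, -70) mm in the probe's frame
- rest: probe rest fixed to the bench: base plate 110 x 50 x 8 mm with two posts at x = +-42 mm (10 mm thick), each topped by a 90 degree V, 42 mm wide over the top, that holds the round handle. Origin: centre of its underside; with the probe in place the probe's origin is 100 mm above it, axes matching
- seam0 (a point): middle of the seam at the seam's near left corner (4 mm below the rim's top), moves with the case; seam0 to seam7 follow the route in order
- seam1 (a point): middle of the seam at 45 mm along the near side (4 mm below the rim's top), moves with the case; seam0 to seam7 follow the route in order
- seam2 (a point): middle of the seam at the middle of the near side (4 mm below the rim's top), moves with the case; seam0 to seam7 follow the route in order
- seam3 (a point): middle of the seam at 45 mm short of the near right corner (4 mm below the rim's top), moves with the case; seam0 to seam7 follow the route in order
- seam4 (a point): middle of the seam at the near right corner (4 mm below the rim's top), moves with the case; seam0 to seam7 follow the route in order
- seam5 (a point): middle of the seam at 40 mm along the right side (4 mm below the rim's top), moves with the case; seam0 to seam7 follow the route in order
- seam6 (a point): middle of the seam at 80 mm along the right side (4 mm below the rim's top), moves with the case; seam0 to seam7 follow the route in order
- seam7 (a point): middle of the seam at the far right corner (4 mm below the rim's top), moves with the case; seam0 to seam7 follow the route in order
- die_a: round tan plaster die, 24 mm across and 18 mm high, with a tapered stump on top (30 mm high in all); origin: centre of its underside; may be absent
- die_b: round tan plaster die, 24 mm across and 18 mm high, with a tapered stump on top (30 mm high in all); origin: centre of its underside; may be absent
- block_a: oblong tan plaster bite block, 36 (x) x 24 (y) x 20 mm with three tooth shapes on top (27 mm high in all); origin: centre of its underside; may be absent
- block_b: oblong tan plaster bite block, 36 (x) x 24 (y) x 20 mm with three tooth shapes on top (27 mm high in all); origin: centre of its underside; may be absent
- jar: bystander: amber jar, 42 mm across, 60 mm high; its origin is at the centre of its underside
- bowl: bystander: rubber mixing bowl, 84 mm across, 45 mm high; its origin is at the centre of its underside
- spatula: bystander: spatula, 180 mm long, lying; its origin is at the centre of its underside
- round_lid: bystander: round blue lid with a knob, 72 mm across, belongs to another box; its origin is at the centre of its underside
- arch: bystander: horseshoe-shaped plaster arch model, about 75 mm across, 22 mm high; its origin is at the centre of its underside
- brush: bystander: brush, 160 mm long, lying; its origin is at the centre of its underside
Not all that is in view belongs to the job. Leave any pink look-alike of the block_a alone.

How it is judged:
By the outcome, as a careful person would: the job done as asked, in the order asked, and still so for the second after the job is handed in, with the robot touching nothing.
Of die_a, die_b, block_a, block_b only 2 to 4 are there at a start; the rules pass over those that are not, and their reading is None.
At some moment in a run one of die_a, die_b, block_a, block_b may be knocked a few centimetres aside while the robot is not near it.
It also fails if it takes over 210 s, if anything falls off the work surface, if the arm or the gripper's body presses on something with over 40 N, if the wrist force passes 120 N, or if a joint passes its speed limit or range.

## Working session

There is one attempt and no reset: what is moved stays moved. The work goes in short steps, each a Python script; the robot and the scene stay as the last script left them, time stands still between calls to the robot, and variables do not carry over. Pictures are saved under pics/ and viewed, and the job is handed in when it is done.

```bash
mkdir -p pics; ls
cat > h.py <<'E'
import numpy as np, cv2
from workcell import env
from scipy.spatial.transform import Rotation as R
def snap(n,f):
    p=env.grab_frame(n); cv2.imwrite('pics/'+f,p['image']); return p
E
python3 - <<'E'
from h import *
s=env.read_state(); print({k:np.round(v,3).tolist() for k,v in s.items()})
for n in ['scene','side','wrist']:
    p=snap(n,n+'0.png'); print(n,{k:np.round(v,3).tolist() for k,v in p.items() if k!='image'})
    if n!='wrist' or 1:
        for t in ['case','lid','probe','rest','die_a','block_a','jar','bowl','spatula','round_lid','arch','brush']:
            print(t,[(np.round(d['xyz'],3).tolist(),round(d['score'],2)) for d in env.search_frame(p,t)])
E
```

```text
pics
{'clock': 0.0, 'joint_positions': [81.91, 22.092, 0.38, -0.028, -68.409, -14.816], 'qvel': [0.113, 0.002, -0.022, 0.02, -0.034, -0.065], 'joint_torque': [0.0, -39.066, 18.741, 4.22, 0.011, -0.0], 'position': [0.243, 0.575, 0.221], 'tool_rot': [-89.876, 0.006, 157.083], 'force': [0.234, 0.7, 0.04], 'wrist_torque': [-0.014, 0.032, 0.035], 'opening': 0.999}
scene {'fx': 418.996, 'fy': 418.996, 'cx': 262.379, 'cy': 189.863, 'D': [-0.034, 0.0, 0.0, 0.0, 0.0], 'position': [1.26, 0.551, 0.632], 'orientation': [56.827, -0.066, 124.881], 'shot': 1}
case [([0.566, -0.025, 0.039], 0.69), ([0.43, 0.339, 0.02], 0.52), ([0.358, 0.069, 0.006], 0.21)]
lid [([0.431, 0.341, 0.017], 0.72)]
probe [([0.476, -0.32, 0.101], 0.74), ([0.584, -0.315, 0.019], 0.6), ([0.572, -0.025, 0.039], 0.52)]
rest [([0.464, -0.328, 0.012], 0.63)]
die_a []
block_a [([0.602, 0.329, 0.021], 0.76), ([0.634, 0.394, 0.02], 0.76)]
jar [([0.732, 0.053, 0.036], 0.78), ([0.572, -0.02, 0.033], 0.34)]
bowl [([0.733, -0.115, 0.031], 0.62), ([0.472, -0.322, 0.104], 0.2)]
spatula [([0.358, 0.07, 0.004], 0.66)]
round_lid [([0.357, -0
[... 648 characters left out ...]
 0.037, 0.054], 0.48)]
bowl [([0.753, -0.096, 0.026], 0.94), ([0.75, 0.227, 0.022], 0.57), ([0.561, -0.032, 0.038], 0.53), ([0.458, -0.326, 0.01], 0.2)]
spatula [([0.35, 0.056, -0.002], 0.63)]
round_lid [([0.352, -0.156, 0.01], 0.75), ([0.349, 0.053, -0.002], 0.62)]
arch [([0.746, 0.226, 0.022], 0.66), ([0.562, -0.036, 0.039], 0.19)]
brush [([0.518, 0.464, 0.017], 0.82), ([0.59, 0.318, 0.02], 0.64)]
wrist {'fx': 332.597, 'fy': 332.597, 'cx': 254.178, 'cy': 188.492, 'D': [-0.011, 0.0, 0.0, 0.0, 0.0], 'position': [0.308, 0.55, 0.385], 'orientation': [-14.823, -0.04, -112.884], 'shot': 3}
case []
lid []
probe []
rest []
die_a []
block_a []
jar []
bowl []
spatula []
round_lid []
arch []
brush []
```

View pics/scene0.png

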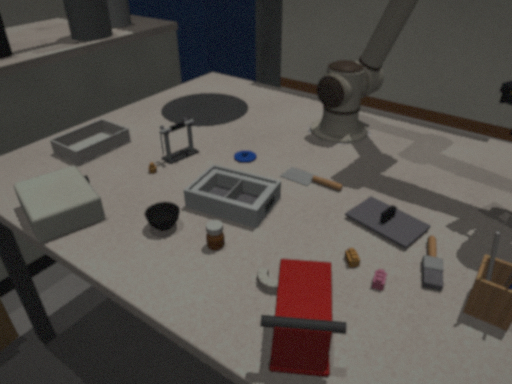

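View pics/side0.png

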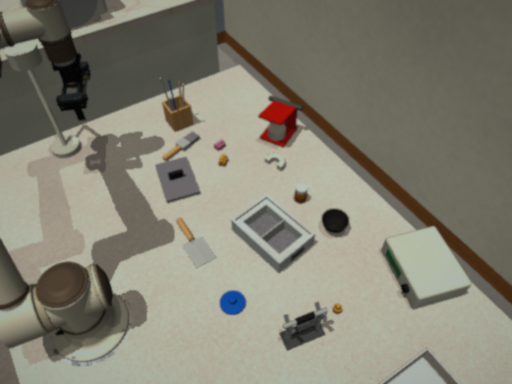

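View pics/wrist0.png

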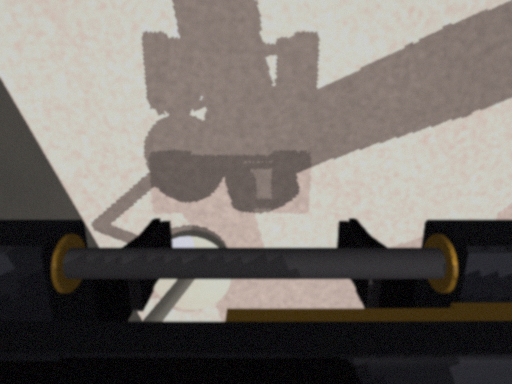

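The scene shot shows a tan block at (352,257) with the pink look-alike at (379,278). There's a small tan die near the rest at (152,167), and the case is empty at (233,195). The lid is at (387,220) and the probe sits in its rest at (178,140). Next I'll take wrist close-ups.

```bash
cat >> h.py <<'E'
def look(x,y,yaw,h):
    a=np.radians(yaw)
    env.goto([x+0.07*np.cos(a),y+0.07*np.sin(a),h],[-90,0,yaw])
def proj(p,P):
    P=np.atleast_2d(P).astype(float)
    Rc=R.from_euler('xyz',p['orientation'],degrees=True)
    q=Rc.inv().apply(P-np.array(p['position']))*[1,-1,-1]
    K=np.array([[p['fx'],0,p['cx']],[0,p['fy'],p['cy']],[0,0,1.]])
    return cv2.projectPoints(q.reshape(-1,1,3),np.zeros(3),np.zeros(3),K,np.array(p['D'],float))[0].reshape(-1,2)
def unproj(p,uv,z):
    K=np.array([[p['fx'],0,p['cx']],[0,p['fy'],p['cy']],[0,0,1.]])
    uv=np.atleast_2d(uv).astype(float)
    n=cv2.undistortPoints(uv.reshape(-1,1,2),K,np.array(p['D'],float)).reshape(-1,2)
    d=R.from_euler('xyz',p['orientation'],degrees=True).apply(np.c_[n[:,0],-n[:,1],-np.ones(len(n))])
    o=np.array(p['position']); return o+d*((z-o[2])/d[:,2])[:,None]
import pickle
def save(p,f): pickle.dump({k:v for k,v in p.items()},open(f,'wb'))
def load(f): return pickle.load(open(f,'rb'))
E
python3 - <<'E'
from h import *
for nm,x,y,yaw,h in [('block',.6,.32,160,.2),('lid',.43,.335,150,.25),('case',.565,-.03,180,.28),('rest',.46,-.33,150,.25)]:
    try: look(x,y,yaw,h)
    except env.Unreachable: print('unreach',nm); continue
    p=snap('wrist','w_'+nm+'.png'); save(p,'w_'+nm+'.pkl')
    print(nm,env.read_state()['clock'],p['position'],p['orientation'])
    for t in ['case','lid','probe','rest','die_a','block_a']:
            print(t,[(np.round(d['xyz'],3).tolist(),round(d['score'],2)) for d in env.search_frame(p,t)])
E
```

```text
block 3.3917 [0.59956398 0.32267925 0.36221809] [-1.48228242e+01 -1.49019005e-02 -1.09909008e+02]
case [([0.582, 0.072, 0.017], 0.77)]
lid [([0.446, 0.342, 0.015], 0.76)]
probe [([0.581, 0.078, 0.016], 0.23)]
rest []
die_a []
block_a [([0.618, 0.397, 0.023], 0.92), ([0.595, 0.323, 0.019], 0.81)]
lid 4.475 [0.43031429 0.33700549 0.4121449 ] [-1.48090278e+01 -9.28373903e-03 -1.19930953e+02]
case []
lid [([0.422, 0.335, 0.012], 0.84)]
probe []
rest []
die_a []
block_a []
case 6.375 [ 0.5651014  -0.02782464  0.44199618] [-1.48400082e+01 -2.94341616e-02 -8.99506983e+01]
case [([0.571, -0.033, 0.049], 0.84), ([0.375, -0.135, 0.009], 0.27)]
lid [([0.44, 0.282, 0.012], 0.77)]
probe [([0.515, -0.33, 0.05], 0.61)]
rest [([0.46, -0.325, 0.008], 0.61)]
die_a [([0.576, -0.313, 0.015], 0.82)]
block_a []
rest 7.8167 [ 0.46051292 -0.32773231  0.4123139 ] [-1.47842029e+01 -2.75809616e-02 -1.19920350e+02]
case [([0.546, -0.107, 0.037], 0.84)]
lid []
probe [([0.462, -0.322, 0.106], 0.66)]
rest [([0.46, -0.331, 0.006], 0.74)]
die_a [([0.572, -0.321, 0.018], 0.93), ([0.461, -0.323, 0.101], 0.23)]
block_a []
```

```bash
python3 -c "
import cv2,numpy as np
a=[cv2.imread(f'pics/w_{n}.png') for n in ['block','lid','case','rest']]
cv2.imwrite('pics/m1.png',cv2.resize(np.vstack([np.hstack(a[:2]),np.hstack(a[2:])]),(800,600),interpolation=cv2.INTER_AREA))"
```

```text
(no output)
```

View pics/m1.png

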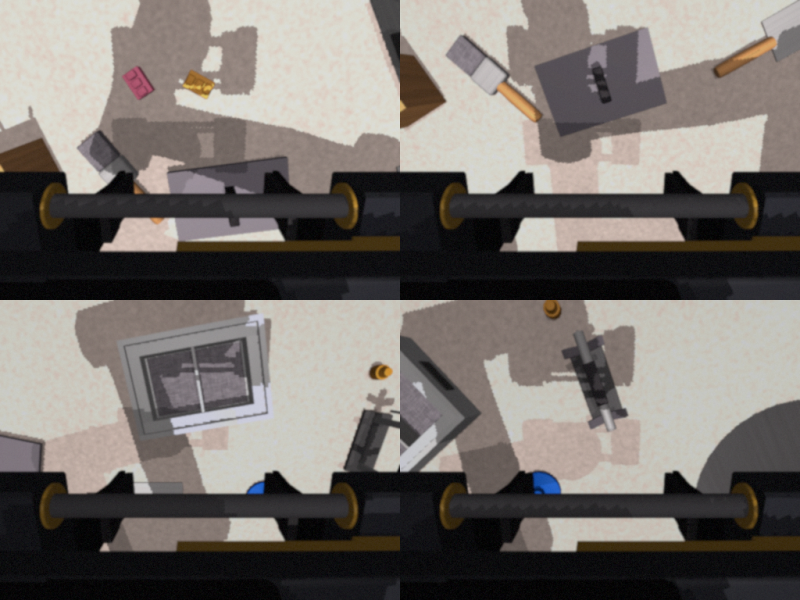

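View pics/w_case.png

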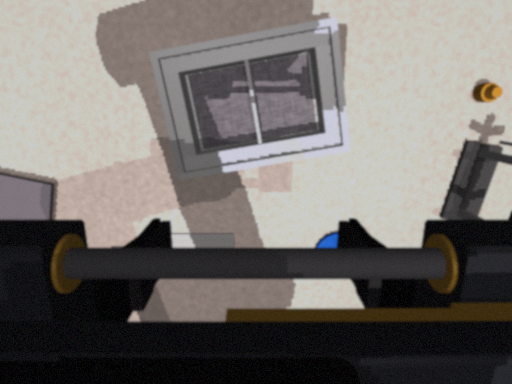

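View pics/w_rest.png

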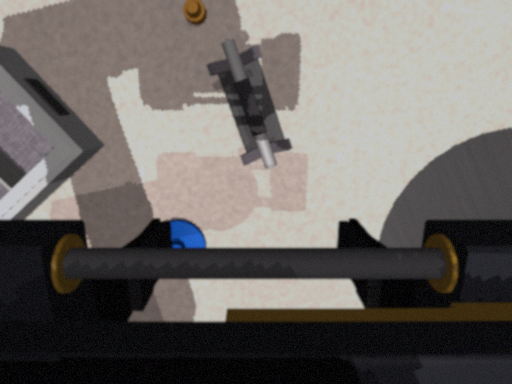

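```bash
cat >> h.py <<'E'
from scipy.optimize import minimize
def box(x0,x1,y0,y1,z0,z1): return np.array([[x,y,z] for x in(x0,x1) for y in(y0,y1) for z in(z0,z1)])/1000.
def cyl(r,z0,z1,r2=None):
    t=np.linspace(0,2*np.pi,24,endpoint=False); r2=r if r2 is None else r2
    return np.r_[np.c_[r*np.cos(t),r*np.sin(t),0*t+z0],np.c_[r2*np.cos(t),r2*np.sin(t),0*t+z1]]/1000.
def hcyl(r,x0,x1):
    t=np.linspace(0,2*np.pi,16,endpoint=False)
    return np.r_[np.c_[0*t+x0,r*np.cos(t),r*np.sin(t)],np.c_[0*t+x1,r*np.cos(t),r*np.sin(t)]]/1000.
PARTS=dict(case=[box(-73,73,-103,103,0,54)],
 lid=[box(-56,56,-86,86,0,8),box(-25,25,-7,7,8,36)],
 probe=[hcyl(6,-59,59),box(-25,25,-7,7,-7,7),np.array([[60,0,0],[60,0,0]])/1000.+cyl(2,-70,0)[:1]*0] ,
 rest=[box(-55,55,-25,25,0,8)],
 die=[cyl(12,0,18),cyl(9,18,30,6)], block=[box(-18,18,-12,12,0,20),box(-15,15,-7,7,20,27)])
PARTS['probe'][2]=np.r_[cyl(2,-70,0)]+[.060,0,0]
def place(P,x,y,yaw,z):
    return R.from_euler('z',yaw,degrees=True).apply(P)+[x,y,z]
S=4
def render(p,parts,pose,z):
    m=np.zeros((384*S,512*S),np.uint8)
    for P in parts:
        uv=proj(p,place(P,pose[0],pose[1],pose[2],z))
        h=cv2.convexHull(((uv+.5)*S-.5).astype(np.float32)*16)
        cv2.fillConvexPoly(m,np.round(h).astype(np.int32),1,shift=4)
    return m
def fit(obs,parts,pose0,z,angfree=True):
    big=[(p,cv2.resize(m.astype(np.float32),(512*S,384*S),interpolation=cv2.INTER_LINEAR)>.5) for p,m in obs]
    def cost(v):
        q=[pose0[0]+v[0]/1000,pose0[1]+v[1]/1000,pose0[2]+(v[2] if angfree else 0)]
        c=0
        for p,m in big:
            r=render(p,parts,q,z)>0
            c+=1-(r&m).sum()/max((r|m).sum(),1)
        return c/len(big)
    best=None
    for st in ([6,6,8],[2,2,2]):
        v0=np.zeros(3) if best is None else best.x
        sim=np.array([v0]+[v0+np.eye(3)[i]*st[i] for i in range(3)])
        best=minimize(cost,v0,method='Nelder-Mead',options=dict(initial_simplex=sim,maxiter=120,xatol=.02,fatol=1e-5))
    v=best.x
    return [pose0[0]+v[0]/1000,pose0[1]+v[1]/1000,pose0[2]+(v[2] if angfree else 0)],best.fun
def overlay(p,items,f,crop=None,k=3):
    im=cv2.resize(p['image'],None,fx=k,fy=k,interpolation=cv2.INTER_CUBIC)
    for parts,pose,z in items:
        for P in parts:
            uv=proj(p,place(P,pose[0],pose[1],pose[2],z))
            h=cv2.convexHull(((uv+.5)*k-.5).astype(np.float32))
            cv2.polylines(im,[np.round(h).astype(np.int32)],True,(0,255,0),1)
    if crop: x0,y0,x1,y1=[c*k for c in crop]; im=im[y0:y1,x0:x1]
    cv2.imwrite('pics/'+f,im)
E
cat > fit1.py <<'E'
from h import *
def m(p,t,xy=None):
    r=env.trace(p,t); return r
look(.46,-.33,150,.25)
pw=snap('wrist','r1.png'); save(pw,'r1.pkl'); ms=[(t,[ (round(d['score'],2),int(d['mask'].sum()),np.round(np.argwhere(d['mask']).mean(0)).tolist()) for d in env.trace(pw,t)]) for t in ['probe','rest','die_a']]
print(ms)
E
python3 fit1.py
```

```text
[('probe', [(0.67, 1927, [102.0, 248.0])]), ('rest', [(0.95, 3128, [104.0, 251.0]), (0.17, 10328, [138.0, 35.0])]), ('die_a', [(0.69, 444, [11.0, 194.0])])]
```

View zoom.

Run:
```python
from h import *
a=cv2.imread('pics/scene0.png')[105:185,130:220]; b=cv2.imread('pics/side0.png')[280:360,265:355]; c=cv2.imread('pics/r1.png')[0:180,180:320]
cv2.imwrite('pics/z1.png',np.hstack([cv2.resize(a,(300,267),interpolation=cv2.INTER_CUBIC),cv2.resize(b,(300,267),interpolation=cv2.INTER_CUBIC),cv2.resize(c,(200,267),interpolation=cv2.INTER_CUBIC)]))
```

```text
(no output)
```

View pics/z1.png

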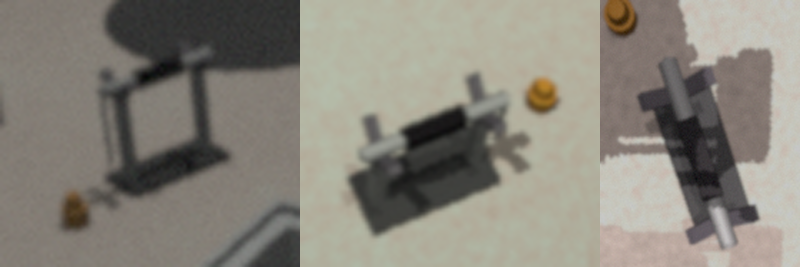

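```bash
cat > fit2.py <<'E'
from h import *
def get(p,t,near):
    best=None
    for d in env.trace(p,t):
        c=np.argwhere(d['mask']).mean(0)[::-1]; e=np.hypot(*(c-near))
        if e<25 and (best is None or e<best[0]): best=(e,d['mask'],d['score'])
    return None if best is None else best[1]
out={}
def run(views,t,key,pose0,z,f):
    obs=[]
    for p in views:
        n=proj(p,[[pose0[0],pose0[1],z+.02]])[0]; mk=get(p,t,n)
        if mk is not None: obs.append((p,mk))
    if not obs: print(key,'nomask'); return None
    r=[fit([o],PARTS[key],pose0,z) for o in obs]
    for o,q in zip(obs,r): print(key,'single',np.round(q[0],4),round(q[1],3))
    if len(obs)>1: q=fit(obs,PARTS[key],r[0][0],z); print(key,'joint',np.round(q[0],4),round(q[1],3))
    else: q=r[0]
    out[key]=q[0]
    return q[0]
E
cat > f3.py <<'E'
from fit2 import *
ps=[]
for (x,y,yaw,h) in [(.46,-.33,150,.25),(.50,-.30,110,.22)]:
    look(x,y,yaw,h); ps.append(snap('wrist','f3_%d.png'%len(ps))); save(ps[-1],'f3_%d.pkl'%(len(ps)-1))
run(ps,'probe','probe',[.463,-.325,70],.1,'')
run(ps,'rest','rest',[.46,-.33,70],.0,'')
run(ps,'die_a','die',[.573,-.32,0],.0,'')
pickle.dump(out,open('o3.pkl','wb'))
for i,p in enumerate(ps): overlay(p,[(PARTS['probe'],out['probe'],.1),(PARTS['rest'],out['rest'],0),(PARTS['die'],out['die'],0)],'ov3_%d.png'%i,(130,0,390,200))
E
python3 f3.py
```

```text
probe single [  0.4581  -0.3224 -10.2494] 0.041
rest single [ 0.4614 -0.3231 -9.8762] 0.442
rest single [  0.4567  -0.3223 -10.8647] 0.495
rest joint [  0.457   -0.3224 -10.405 ] 0.471
die single [ 0.5763 -0.3192  3.8043] 0.059
die single [ 0.5757 -0.3194 -3.5699] 0.094
die joint [ 0.5763 -0.3192  3.7495] 0.08
```

Run:
```python
import cv2,numpy as np
a=[cv2.imread(f'pics/ov3_{i}.png') for i in (0,1)]
cv2.imwrite('pics/ov3.png',cv2.resize(np.hstack(a),(800,308)))
```

```text
(no output)
```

View pics/ov3.png

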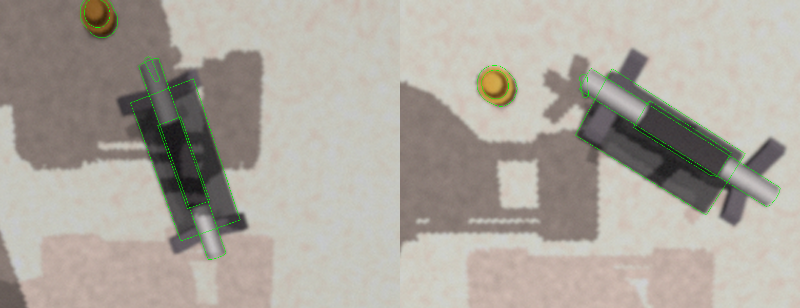

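```bash
cat > f4.py <<'E'
from fit2 import *
ps=[]
for (x,y,yaw,h) in [(.565,-.03,180,.22),(.56,-.02,120,.22)]:
    look(x,y,yaw,h); ps.append(snap('wrist','f4_%d.png'%len(ps))); save(ps[-1],'f4_%d.pkl'%(len(ps)-1))
run(ps,'case','case',[.566,-.03,10],.0,'')
for i,p in enumerate(ps): overlay(p,[(PARTS['case'],out['case'],0),([box(-65,65,-95,95,54,54),box(-48,48,2,78,46,46),box(-48,48,-78,-2,46,46)],out['case'],0)],'ov4_%d.png'%i,(120,0,390,215))
a=[cv2.imread(f'pics/ov4_{i}.png') for i in (0,1)]
cv2.imwrite('pics/ov4.png',cv2.resize(np.hstack(a),(800,319)))
print(env.read_state()['clock'])
E
python3 f4.py
```

```text
case single [ 0.5625 -0.0266  9.948 ] 0.01
case single [ 0.5623 -0.0269 10.0452] 0.006
case joint [ 0.5624 -0.0268  9.9943] 0.008
12.1583
```

View pics/ov4.png

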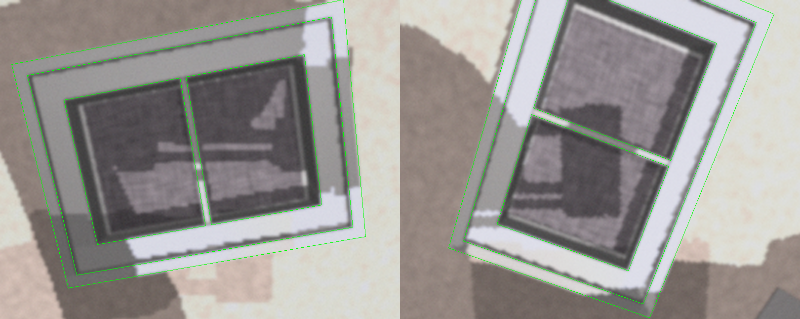

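```bash
cat >> h.py <<'E'
CASE=[.5624,-.0268,10.0]
def cpt(x,y,z=0): return place(np.array([[x,y,z]])/1000.,*CASE,0.)[0]
def st():
    s=env.read_state(); return dict(t=round(s['clock'],1),pos=np.round(s['position'],4).tolist(),rot=np.round(s['tool_rot'],1).tolist(),F=np.round(s['force'],2).tolist(),op=round(s['opening'],3),q=np.round(s['joint_positions'],0).tolist())
E
cat > pd.py <<'E'
from fit2 import *
look(.576,-.319,170,.2)
p=snap('wrist','d0.png'); q=run([p],'die_a','die',[.576,-.319,0],0,'')
x,y=q[:2]
env.gripper_to(.55,15)
env.goto([x,y,.08],[-90,0,170])
env.move_straight([x,y,.003],rate=.12,force_limit=15)
print(st()); env.gripper_to(0,15); print(st())
env.move_straight([x,y,.16],rate=.2); print(st())
c=cpt(0,40)
env.goto([c[0],c[1],.16],[-90,0,100]); print(st())
p=snap('scene','d1.png')
E
python3 pd.py
```

```text
die single [ 0.5758 -0.3192  8.9018] 0.071
{'t': 16.0, 'pos': [0.5766, -0.3196, 0.0043], 'rot': [-90.0, 0.1, 170.0], 'F': [-0.12, -0.5, 0.55], 'op': 0.552, 'q': [-15.0, 37.0, -8.0, 0.0, -45.0, 95.0]}
{'t': 16.5, 'pos': [0.576, -0.3193, 0.0033], 'rot': [-90.0, 0.0, 170.0], 'F': [-0.48, 0.59, 1.78], 'op': 0.257, 'q': [-15.0, 37.0, -8.0, 0.0, -45.0, 95.0]}
{'t': 17.5, 'pos': [0.5748, -0.3188, 0.1584], 'rot': [-90.1, -0.2, 170.0], 'F': [-0.23, 0.21, -0.95], 'op': 0.258, 'q': [-15.0, 28.0, 0.0, -0.0, -63.0, 95.0]}
{'t': 19.1, 'pos': [0.5555, 0.0122, 0.1596], 'rot': [-90.0, 0.0, 100.0], 'F': [0.14, 0.57, -0.29], 'op': 0.256, 'q': [18.0, 18.0, -15.0, 0.0, -57.0, -8.0]}
```

```bash
cat > pl.py <<'E'
from fit2 import *
c=cpt(0,40)
print('stop',env.move_straight([c[0],c[1],.0115],rate=.12,force_limit=12)); print(st())
env.gripper_to(.5,15)
env.move_straight([c[0],c[1],.16],rate=.2)
look(.6,.32,160,.2)
p=snap('wrist','b0.png'); save(p,'b0.pkl')
print([(np.round(np.argwhere(d['mask']).mean(0)),d['score']) for d in env.trace(p,'block_a')])
q=run([p],'block_a','block',[.595,.32,60],0,''); 
overlay(p,[(PARTS['block'],q,0)],'b0o.png',(120,40,300,140),4)
print(st()); snap('scene','s2.png'); snap('side','s2s.png')
E
python3 pl.py
```

```text
stop False
{'t': 20.5, 'pos': [0.556, 0.0127, 0.0122], 'rot': [-90.1, -0.0, 100.0], 'F': [-0.03, -0.95, -0.43], 'op': 0.257, 'q': [18.0, 29.0, -23.0, 0.0, -37.0, -8.0]}
[(array([ 79., 252.]), 0.78), (array([107., 174.]), 0.56)]
block nomaskTraceback (most recent call last):
  File "pl.py", line 10, in <module>
    overlay(p,[(PARTS['block'],q,0)],'b0o.png',(120,40,300,140),4)
    ~~~~~~~^^^^^^^^^^^^^^^^^^^^^^^^^^^^^^^^^^^^^^^^^^^^^^^^^^^^^^^
  File "h.py", line 68, in overlay
    uv=proj(p,place(P,pose[0],pose[1],pose[2],z))
                      ~~~~^^^
TypeError: 'NoneType' object is not subscriptable
```

View pics/b0.png

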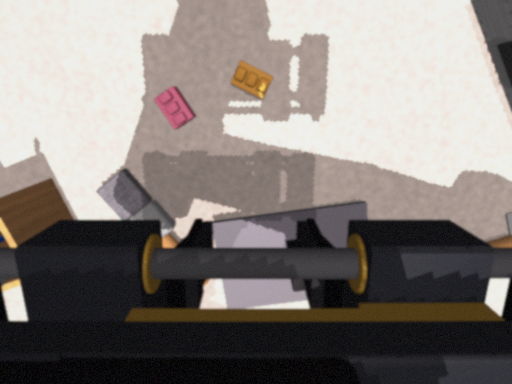

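The tan block is now at (252,79), slightly displaced; the pink one is at (174,107). I'll fit the tan one.

```bash
cat > b1.py <<'E'
from fit2 import *
p=snap('wrist','b1.png')
def tan(im):
    hsv=cv2.cvtColor(im,cv2.COLOR_BGR2HSV); return hsv
best=None
for d in env.trace(p,'block_a'):
    mk=d['mask']; h=np.median(cv2.cvtColor(p['image'],cv2.COLOR_BGR2HSV)[mk],0); print(h,d['score'])
    if 8<h[0]<28: best=mk; break
c=np.argwhere(best).mean(0)[::-1]; w=unproj(p,[c],.015)[0]; print(w)
r=[fit([(p,best)],PARTS['block'],[w[0],w[1],a],0) for a in (0,45,90,135)]
for q in r: print(np.round(q[0],4),round(q[1],3))
q=min(r,key=lambda t:t[1])[0]; pickle.dump(q,open('blk.pkl','wb'))
overlay(p,[(PARTS['block'],q,0)],'b1o.png',(180,40,320,130),5)
print(st()); snap('scene','s2.png'); snap('side','s2s.png')
E
python3 b1.py
```

```text
[ 17. 172. 175.] 0.64
[0.62023309 0.31563292 0.015     ]
[ 0.6197  0.3156 44.2833] 0.078
[ 0.6197  0.3158 42.3508] 0.076
[ 0.6196  0.3159 43.0918] 0.077
[  0.6196   0.3158 223.2815] 0.078
{'t': 23.6, 'pos': [0.5347, 0.3429, 0.2001], 'rot': [-90.0, 0.0, 159.9], 'F': [0.19, -0.23, -0.14], 'op': 0.502, 'q': [47.0, 24.0, 0.0, 0.0, -66.0, 23.0]}
```

View pics/b1o.png

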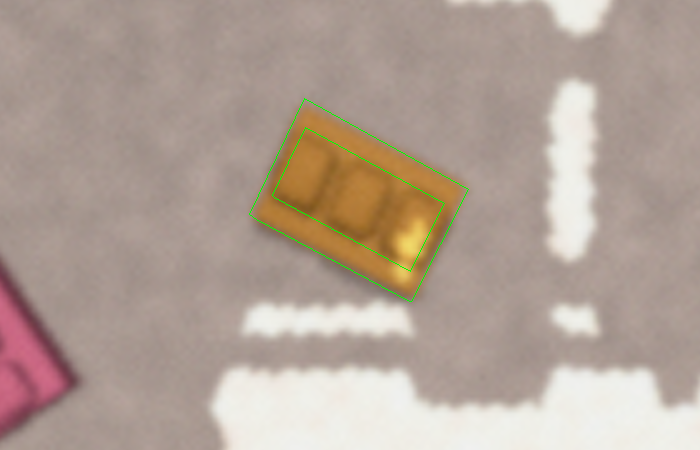

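View pics/s2.png

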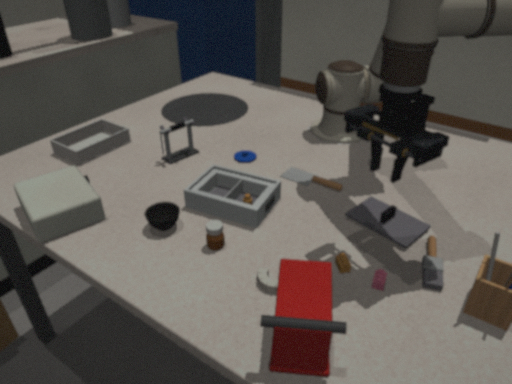

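View pics/s2s.png

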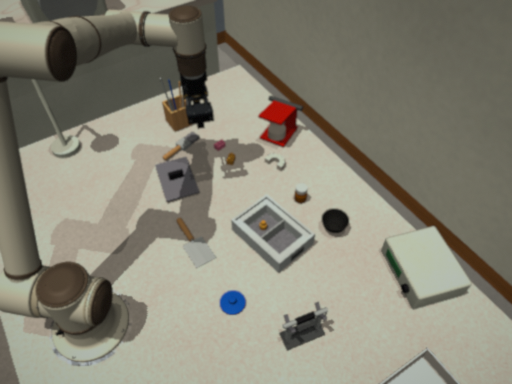

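The tan block fits well at (0.620, 0.316), yaw 42°, and the die shows in the left compartment (scene (248,198)). Next is the block pick.

```bash
cat > pb.py <<'E'
from fit2 import *
x,y,a=pickle.load(open('blk.pkl','rb'))
env.gripper_to(.5,15)
env.goto([x,y,.08],[-90,0,a])
env.move_straight([x,y,.004],rate=.12,force_limit=15)
env.gripper_to(0,15); print(st())
env.move_straight([x,y,.16],rate=.2); print(st())
c=cpt(0,-40)
env.goto([c[0],c[1],.16],[-90,0,100]); print(st())
print('stop',env.move_straight([c[0],c[1],.0125],rate=.12,force_limit=12)); print(st())
env.gripper_to(.5,15)
env.move_straight([c[0],c[1],.16],rate=.2)
look(.555,-.03,180,.25)
p=snap('wrist','c1.png')
look(.43,.335,150,.22)
p=snap('wrist','l1.png'); q=run([p],'lid','lid',[.425,.333,45],.008,''); print(q)
overlay(p,[(PARTS['lid'],q,.008)],'l1o.png',(120,0,380,200),3); save(p,'l1.pkl'); print(st())
E
python3 pb.py
```

```text
{'t': 26.9, 'pos': [0.6199, 0.316, 0.0047], 'rot': [-90.0, -0.0, 42.4], 'F': [-0.26, 0.3, 2.32], 'op': 0.271, 'q': [40.0, 40.0, -2.0, 0.0, -48.0, -88.0]}
{'t': 27.8, 'pos': [0.6188, 0.3153, 0.1583], 'rot': [-89.9, 0.2, 42.3], 'F': [-0.31, 0.14, -1.41], 'op': 0.275, 'q': [40.0, 31.0, 6.0, -0.0, -65.0, -88.0]}
{'t': 29.2, 'pos': [0.5696, -0.0657, 0.1596], 'rot': [-90.0, 0.0, 100.0], 'F': [0.44, 0.04, -0.98], 'op': 0.27, 'q': [10.0, 20.0, -12.0, 0.0, -58.0, 0.0]}
stop False
{'t': 30.6, 'pos': [0.57, -0.0661, 0.0133], 'rot': [-90.1, 0.0, 100.0], 'F': [0.02, -0.21, -0.78], 'op': 0.275, 'q': [10.0, 30.0, -21.0, 0.0, -39.0, 0.0]}
lid single [  0.4209   0.3374 -12.0779] 0.011
[np.float64(0.4209265924363915), np.float64(0.3374227718999543), np.float64(-12.077935744728308)]
{'t': 35.0, 'pos': [0.3699, 0.3693, 0.2201], 'rot': [-90.0, 0.0, 149.9], 'F': [0.43, -0.59, 0.0], 'op': 0.499, 'q': [63.0, 12.0, -14.0, 0.0, -64.0, -3.0]}
```

View pics/c1.png

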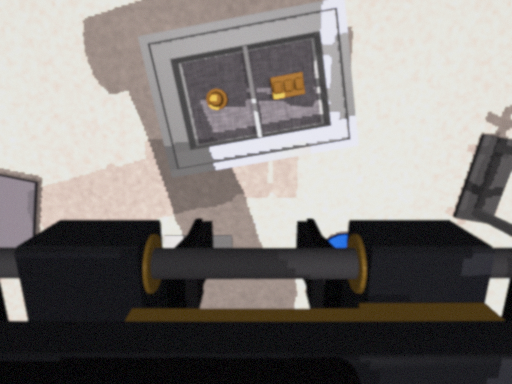

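View pics/l1o.png

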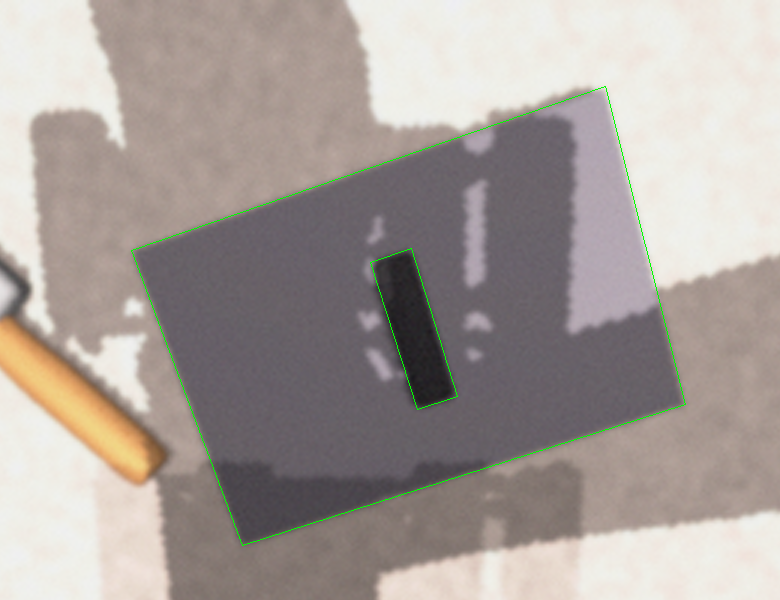

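Compartments show the die at (216,98) and the block at (288,85), each on the correct side. The lid fit is tight. Now I'll grip the lid and seat it.

```bash
cat > ld.py <<'E'
from fit2 import *
x,y,a=.4209,.3374,-12.08
env.gripper_to(.45,35)
env.goto([x,y,.08],[-90,0,a+180])
print(env.move_straight([x,y,.021],rate=.1,force_limit=10))
env.gripper_to(0,35); print(st())
env.move_straight([x,y,.16],rate=.15); print(st())
c=cpt(0,0)
env.goto([c[0],c[1],.16],[-90,0,CASE[2]-180]); print(st())
env.move_straight([c[0],c[1],.085],rate=.1); env.dwell(.3); print(st())
snap('scene','ld1.png'); snap('side','ld1s.png')
E
python3 ld.py
```

```text
False
{'t': 37.4, 'pos': [0.4209, 0.3372, 0.0212], 'rot': [-90.0, -0.0, 167.9], 'F': [-0.99, -0.9, 3.11], 'op': 0.159, 'q': [56.0, 27.0, -25.0, 0.0, -37.0, 22.0]}
{'t': 38.5, 'pos': [0.4203, 0.3368, 0.1588], 'rot': [-89.9, -0.1, 167.9], 'F': [0.27, 0.26, -1.96], 'op': 0.162, 'q': [56.0, 17.0, -17.0, -0.0, -56.0, 22.0]}
{'t': 39.9, 'pos': [0.5624, -0.0261, 0.1598], 'rot': [-90.0, -0.0, -170.0], 'F': [0.98, 1.2, -1.04], 'op': 0.159, 'q': [14.0, 19.0, -14.0, -0.0, -57.0, 86.0]}
{'t': 41.1, 'pos': [0.5626, -0.0268, 0.0855], 'rot': [-90.0, 0.1, -170.0], 'F': [0.17, 0.59, -2.19], 'op': 0.154, 'q': [14.0, 24.0, -19.0, -0.0, -47.0, 86.0]}
```

View pics/ld1.png

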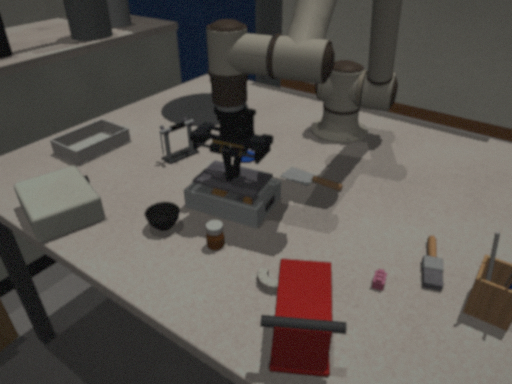

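The lid is held level over the case (around (235,185)). Lowering it.

```bash
cat > ld2.py <<'E'
from fit2 import *
c=cpt(0,0)
print(env.move_straight([c[0],c[1],.0585],rate=.025,force_limit=8)); print(st())
E
python3 ld2.py
```

```text
True
{'t': 42.2, 'pos': [0.5622, -0.0268, 0.0593], 'rot': [-90.0, -0.1, -170.0], 'F': [-0.98, -0.38, 4.18], 'op': 0.16, 'q': [14.0, 26.0, -20.0, 0.0, -44.0, 86.0]}
```

```bash
cat > ld3.py <<'E'
from fit2 import *
c=cpt(0,0)
env.gripper_to(.4,35)
env.move_straight([c[0],c[1],.16],rate=.15)
ps=[]
for (x,y,yaw,h) in [(.565,-.03,180,.2),(.56,-.02,120,.2)]:
    look(x,y,yaw,h); ps.append(snap('wrist','k%d.png'%len(ps)))
q=run(ps,'lid','lid',[.5624,-.0268,10],.046,''); run(ps,'case','case',[.5624,-.0268,10],.0,'')
for i,p in enumerate(ps): overlay(p,[(PARTS['case'],CASE,0),([box(-65,65,-95,95,54,54)],CASE,0),(PARTS['lid'],CASE,.046)],'kv_%d.png'%i,(110,0,400,225))
a=[cv2.imread(f'pics/kv_{i}.png') for i in (0,1)]
cv2.imwrite('pics/kv.png',cv2.resize(np.hstack(a),(800,311)))
print(st())
E
python3 ld3.py
```

```text
lid single [ 0.5624 -0.0257  9.8298] 0.016
lid single [ 0.5624 -0.026  10.1805] 0.015
lid joint [ 0.5624 -0.0257  9.922 ] 0.016
case single [ 0.5624 -0.0265  9.9254] 0.636
case single [ 0.5623 -0.0264  9.9953] 0.695
case joint [ 0.5624 -0.0264  9.961 ] 0.665
{'t': 45.5, 'pos': [0.525, 0.0404, 0.2], 'rot': [-90.0, -0.0, 120.0], 'F': [0.05, -0.52, 0.15], 'op': 0.404, 'q': [22.0, 14.0, -15.0, 0.0, -61.0, 8.0]}
```

View pics/kv.png

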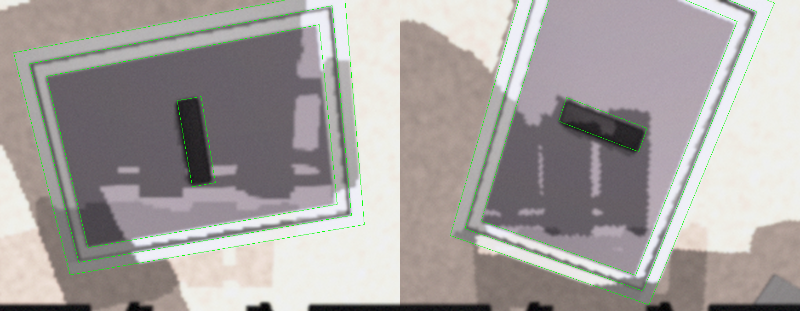

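View pics/kv_0.png

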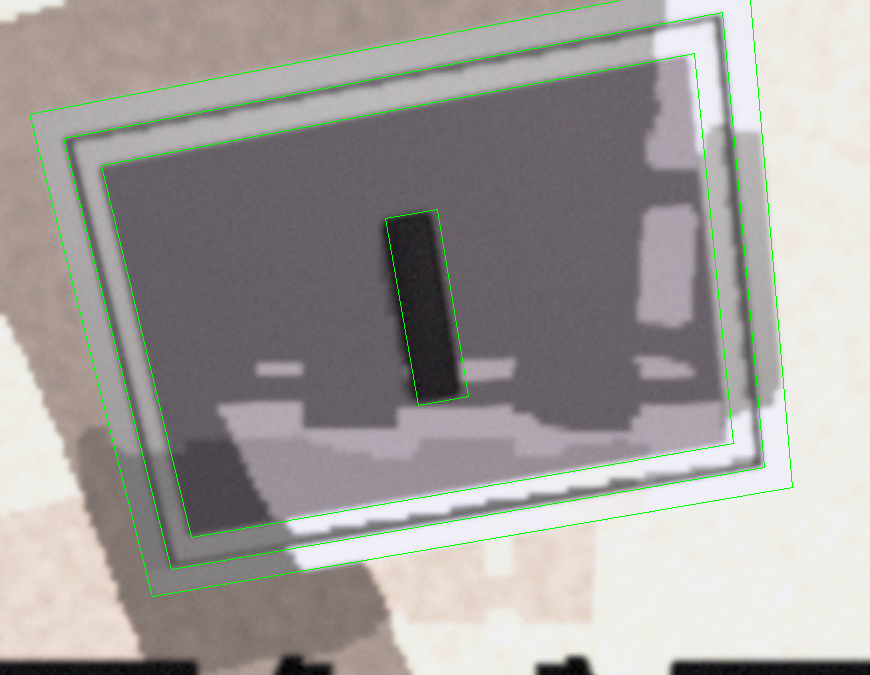

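The lid is seated, about 1 mm toward +y and within its play, and the plate outline matches z = 46 mm all round. I'll refine the probe pose before grasping it.

```bash
cat > pr.py <<'E'
from fit2 import *
ps=[]
for (x,y,yaw,h) in [(.46,-.32,170,.2),(.45,-.31,110,.24),(.46,-.32,40,.24)]:
    try: look(x,y,yaw,h)
    except env.Unreachable: print('unr'); continue
    ps.append(snap('wrist','pr%d.png'%len(ps)))
q=run(ps,'probe','probe',[.458,-.3224,-10.2],.1,'')
for i,p in enumerate(ps): overlay(p,[(PARTS['probe'],q,.1)],'prv_%d.png'%i,(150,0,370,215))
cv2.imwrite('pics/prv.png',cv2.resize(np.hstack([cv2.imread('pics/prv_%d.png'%i) for i in range(len(ps))]),(800,int(800/len(ps)*215/220))))
print(st())
E
python3 pr.py
```

```text
probe single [  0.4578  -0.3222 -10.4662] 0.056
probe single [  0.458   -0.3223 -10.3325] 0.062
probe single [  0.4577  -0.3219 -10.0376] 0.04
probe joint [  0.4576  -0.322  -10.2761] 0.058
{'t': 49.5, 'pos': [0.5134, -0.275, 0.2402], 'rot': [-90.0, -0.0, 40.0], 'F': [0.69, 0.05, -0.93], 'op': 0.4, 'q': [-12.0, 17.0, -4.0, -0.0, -69.0, -38.0]}
```

View pics/prv.png

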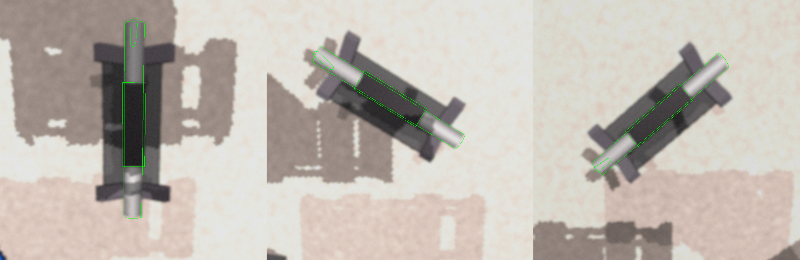

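All three views agree on (0.458, -0.322, -10.3°). Grasping the probe with the tool yaw along it.

```bash
cat > pg.py <<'E'
from fit2 import *
x,y,a=.4578,-.3221,-10.3
env.gripper_to(.45,30)
env.goto([x,y,.14],[-90,0,a])
print(env.move_straight([x,y,.081],rate=.08,force_limit=8)); print(st())
env.gripper_to(0,30); env.dwell(.3); print(st())
env.move_straight([x,y,.20],rate=.12); env.dwell(.4); print(st())
snap('scene','pg1.png'); p=snap('side','pg1s.png')
# hover near seam0
def tcp(lx,ly,z,yaw):   # tip at case-local lx,ly (mm)
    t=cpt(lx,ly); b=np.radians(yaw); return [t[0]-.06*np.cos(b),t[1]-.06*np.sin(b),z+.051]
env.goto(tcp(-60.5,90.5,.075,CASE[2]),[-90,0,CASE[2]]); env.dwell(.4); print(st())
p=snap('scene','pg2.png'); save(p,'pg2.pkl'); p=snap('side','pg2s.png'); save(p,'pg2s.pkl')
E
python3 pg.py
python3 - <<'E'
from h import *
s=[]
for f in('pg2','pg2s'):
    p=load(''+f+'.pkl'); t=cpt(-60.5,90.5); t[2]=.075
    uv=proj(p,[t])[0]; print(uv); u,v=uv.astype(int)
    im=p['image'][v-60:v+40,u-65:u+65]; im=cv2.resize(im,None,fx=4,fy=4,interpolation=cv2.INTER_CUBIC)
    g=((uv-[u-65,v-60]+.5)*4).astype(int); im=im.copy(); cv2.drawMarker(im,tuple(int(i) for i in g),(0,255,0),0,12,1)
    s.append(im[:, :400])
    s[-1]=im
cv2.imwrite('pics/pg2z.png',cv2.resize(np.vstack(s),(520*3//4*1,800*3//4)))
E
```

```text
False
{'t': 51.5, 'pos': [0.4583, -0.3223, 0.0815], 'rot': [-90.0, -0.1, -10.3], 'F': [0.71, -0.2, 0.56], 'op': 0.453, 'q': [-19.0, 24.0, -19.0, 0.0, -47.0, -82.0]}
{'t': 52.4, 'pos': [0.458, -0.323, 0.0816], 'rot': [-90.1, -0.1, -10.3], 'F': [-1.99, -5.38, 2.94], 'op': 0.159, 'q': [-19.0, 24.0, -19.0, 0.0, -47.0, -82.0]}
{'t': 53.9, 'pos': [0.4577, -0.3221, 0.1997], 'rot': [-90.0, 0.0, -10.3], 'F': [-0.05, 0.06, -0.14], 'op': 0.161, 'q': [-19.0, 17.0, -11.0, -0.0, -62.0, -82.0]}
{'t': 55.8, 'pos': [0.4281, 0.0411, 0.126], 'rot': [-90.0, 0.0, 10.0], 'F': [-0.16, 0.9, -0.3], 'op': 0.156, 'q': [27.0, 9.0, -34.0, 0.0, -47.0, -107.0]}
[274.64494301 175.47695257]
[236.08304095 214.86963603]
```

View pics/pg2z.png

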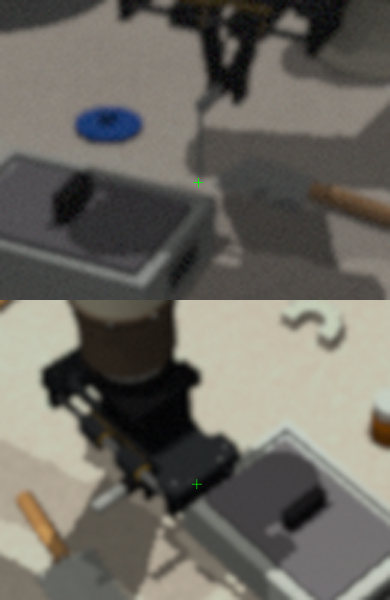

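View pics/pg1.png

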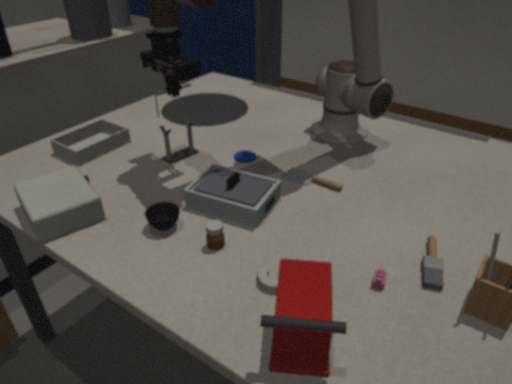

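```bash
cat > chk.py <<'E'
from h import *
def chk(p,probe,zp,f,w=36,k=10):
    t=place(np.array([[.06,0,-.07]]),*probe,zp)[0]
    u,v=proj(p,[t])[0].astype(int)
    im=cv2.resize(p['image'],None,fx=k,fy=k,interpolation=cv2.INTER_CUBIC)
    def poly(P,c):
        q=((proj(p,P)+.5)*k-.5); cv2.polylines(im,[np.round(q).astype(np.int32)],True,c,1)
    def rect(a,b,z): return np.array([cpt(x*a,y*b,z) for x,y in((1,1),(1,-1),(-1,-1),(-1,1))])
    poly(rect(73,103,54),(0,255,0)); poly(rect(65,95,54),(0,255,0)); poly(rect(56,86,54),(255,255,0))
    for P in PARTS['probe']:
        h=cv2.convexHull(((proj(p,place(P,*probe,zp))+.5)*k-.5).astype(np.float32)); cv2.polylines(im,[np.round(h).astype(np.int32)],True,(0,0,255),1)
    x0=max(0,(u-w))*k; y0=max(0,(v-w-8))*k
    cv2.imwrite('pics/'+f,im[y0:y0+60*k,x0:x0+2*w*k])
E
python3 - <<'E'
from chk import *
p=load('pg2.pkl'); t=cpt(0,0)
tc=[.4281,.0411]; chk(p,[tc[0],tc[1],10.0],.145,'ck1.png')
E
```

```text
(no output)
```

View pics/ck1.png

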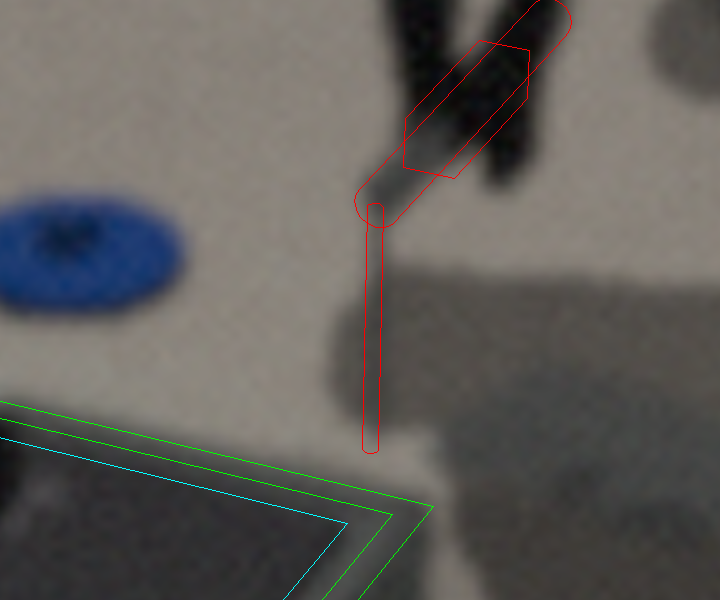

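```bash
cat > sc.py <<'E'
from fit2 import *
p=env.grab_frame('scene'); print(st())
mk=np.zeros((384,512),bool)
for t in('case','lid'):
    r=env.trace(p,t); 
    if r: mk|=r[0]['mask']; print(t,r[0]['score'],np.round(np.argwhere(r[0]['mask']).mean(0)))
print('case fit',np.round(fit([(p,mk)],PARTS['case'],CASE,0),4) if 0 else fit([(p,mk)],PARTS['case'],CASE,0))
# pin columns
s=env.read_state(); x,y,_=s['position']
g=p['image'].astype(float).mean(2)
res=[]
for z in np.linspace(.085,.125,9):
    u,v=proj(p,place(np.array([[.06,0,0]]),x,y,10.,z))[0]
    r=int(round(v)); cs=np.arange(int(u)-5,int(u)+7); row=g[r,cs]; b=np.interp(cs,[cs[0],cs[-1]],[row[:2].mean(),row[-2:].mean()])
    d=np.clip(b-row,0,None); res.append((round(z,3),round(u,2),round((d*cs).sum()/d.sum(),2),round(d.max(),1)))
print(*res,sep='\n')
E
python3 sc.py
```

```text
{'t': 56.0, 'pos': [0.4281, 0.0413, 0.126], 'rot': [-90.0, 0.0, 10.0], 'F': [-0.87, 0.21, -1.05], 'op': 0.158, 'q': [27.0, 9.0, -34.0, 0.0, -47.0, -107.0]}
case 0.62 [201. 233.]
lid 0.76 [186. 234.]
case fit ([np.float64(0.5575593195024718), np.float64(-0.030433393418031852), np.float64(9.862718832932027)], np.float64(0.020652947455817805))
(np.float64(0.085), np.float64(274.7), np.float64(274.78), np.float64(30.6))
(np.float64(0.09), np.float64(274.74), np.float64(274.25), np.float64(32.6))
(np.float64(0.095), np.float64(274.77), np.float64(274.18), np.float64(34.8))
(np.float64(0.1), np.float64(274.8), np.float64(274.11), np.float64(30.3))
(np.float64(0.105), np.float64(274.84), np.float64(274.26), np.float64(33.6))
(np.float64(0.11), np.float64(274.87), np.float64(274.29), np.float64(31.2))
(np.float64(0.115), np.float64(274.91), np.float64(274.81), np.float64(33.5))
(np.float64(0.12), np.float64(274.94), np.float64(275.95), np.float64(30.2))
(np.float64(0.125), np.float64(274.98), np.float64(276.31), np.float64(23.3))
```

The scene overlay agrees within about 1 px, and the four wrist fits agree to 0.5 mm. I'll check reach along the whole route, then dip gently.

```bash
cat > rt.py <<'E'
from fit2 import *
ZT=.0516
def tcp(lx,ly,z,yaw):
    t=cpt(lx,ly); b=np.radians(yaw); return [t[0]-.06*np.cos(b),t[1]-.06*np.sin(b),z+ZT]
Y0=CASE[2]
near=[(-60.5,v) for v in (90.5,45.5,0,-45.5,-90.5)]
right=[(v,-90.5) for v in (-60.5,-20.5,19.5,60.5)]
E
python3 - <<'E'
from rt import *
for q in near: print(np.round(env.inverse_kinematics(tcp(*q,.05,Y0),[-90,0,Y0]),0))
for a in range(10,101,15): print(a,np.round(env.inverse_kinematics(tcp(-60.5,-90.5,.05,a),[-90,0,a]),0))
for q in right: print(np.round(env.inverse_kinematics(tcp(*q,.05,Y0+90),[-90,0,Y0+90]),0))
print(env.move_straight(tcp(*near[0],.058,Y0),rate=.03,force_limit=4)); env.dwell(.3); print(st())
p=snap('scene','dip0.png'); save(p,'dip0.pkl'); snap('side','dip0s.png')
from chk import chk
s=env.read_state(); chk(p,[s['position'][0],s['position'][1],10.],s['position'][2]+.0184,'ck2.png')
E
```

```text
[  27.   11.  -35.   -0.  -43. -107.]
[  21.   12.  -35.   -0.  -44. -101.]
[ 15.  13. -33.  -0. -44. -95.]
[  9.  14. -31.  -0. -45. -89.]
[  3.  16. -29.  -0. -45. -83.]
10 [  3.  16. -29.  -0. -45. -83.]
25 [  1.  16. -28.  -0. -46. -66.]
40 [ -1.  17. -26.   0. -46. -49.]
55 [ -2.  19. -24.   0. -47. -33.]
70 [ -3.  20. -22.   0. -48. -17.]
85 [ -3.  21. -20.   0. -49.  -2.]
100 [ -3.  23. -18.   0. -49.  13.]
[ -3.  23. -18.   0. -49.  13.]
[ -2.  26. -13.   0. -52.  12.]
[ -1.  29.  -8.   0. -54.  11.]
[ -0.  32.  -2.   0. -57.  10.]
False
{'t': 57.1, 'pos': [0.4281, 0.0414, 0.1097], 'rot': [-90.0, -0.0, 10.0], 'F': [-0.37, 0.33, -0.91], 'op': 0.156, 'q': [27.0, 10.0, -35.0, 0.0, -45.0, -107.0]}
```

View pics/ck2.png

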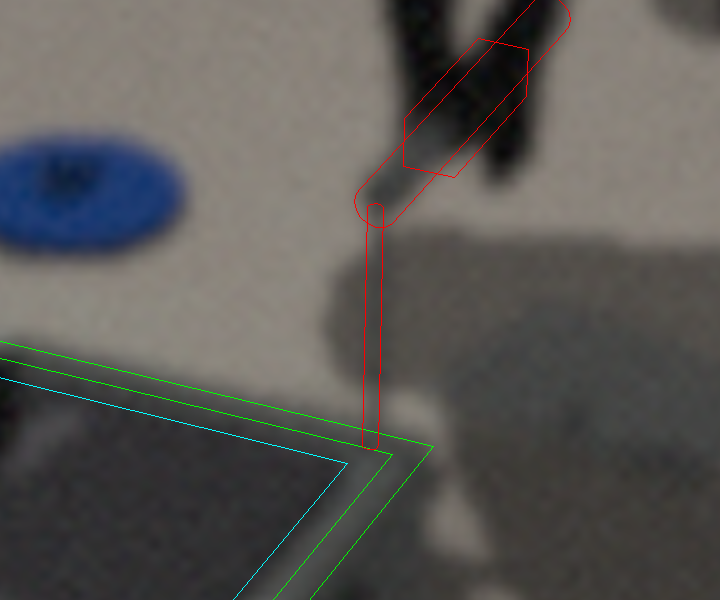

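The pin overlay lines up with the seam corner. Dipping in and running the near side.

```bash
cat > run1.py <<'E'
from rt import *
def ss():
    s=env.read_state(); print(round(s['clock'],2),np.round(s['position'],4),np.round(s['force'],2))
print(env.move_straight(tcp(*near[0],.0498,Y0),rate=.02,force_limit=4)); ss()
for q in near[1:]:
    r=env.move_straight(tcp(*q,.0498,Y0),rate=.019,force_limit=5); ss(); print(np.round(tcp(*q,.0498,Y0),4))
    if r: print('STOP'); break
E
python3 run1.py
```

```text
False
57.72 [0.428  0.0414 0.1013] [-0.02  0.17 -0.21]
60.23 [ 0.4358 -0.0029  0.1014] [-0.06  0.04 -1.25]
[ 0.4358 -0.0029  0.1014]
62.77 [ 0.4437 -0.0477  0.1014] [-0.65  0.16 -1.55]
[ 0.4437 -0.0477  0.1014]
65.32 [ 0.4516 -0.0925  0.1014] [0.18 0.36 0.01]
[ 0.4516 -0.0925  0.1014]
67.83 [ 0.4594 -0.1368  0.1014] [ 0.9   0.84 -0.18]
[ 0.4594 -0.1368  0.1014]
```

Near side done without contact. Now I'll look at the scene, then turn the corner and go on.

```bash
cat > run2.py <<'E'
from rt import *
from run1 import ss
E
sed -i 's/^print(env.move_straight(tcp(\*near\[0\]/if __name__=="__main__":\n  &/; ' run1.py
cat > run2.py <<'E'
from rt import *
from chk import chk
def ss():
    s=env.read_state(); print(round(s['clock'],2),np.round(s['position'],4),np.round(s['force'],2))
def shot(yaw,f):
    p=env.grab_frame('scene'); s=env.read_state(); chk(p,[s['position'][0],s['position'][1],yaw],s['position'][2]+.0184,f)
shot(10.,'rc0.png')
ok=True
for a in np.arange(5,91,5.):
    if env.move_straight(tcp(-60.5,-90.5,.0498,Y0+a),[-90,0,Y0+a],rate=.03,force_limit=5): print('STOP',a); ok=False; break
ss()
shot(100.,'rc1.png'); snap('side','rc1s.png')
E
python3 run2.py
```

```text
73.73 [ 0.5286 -0.1855  0.1013] [-0.2  -0.74 -0.52]
```

View pics/rc0.png

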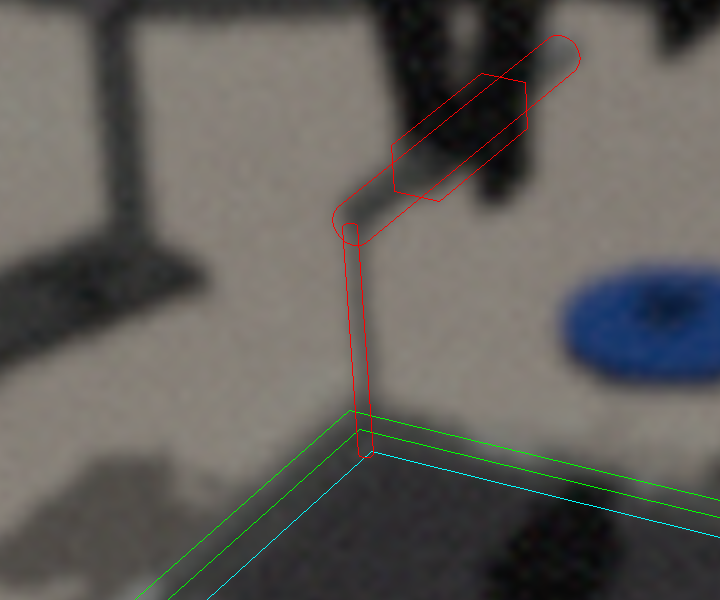

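View pics/rc1.png

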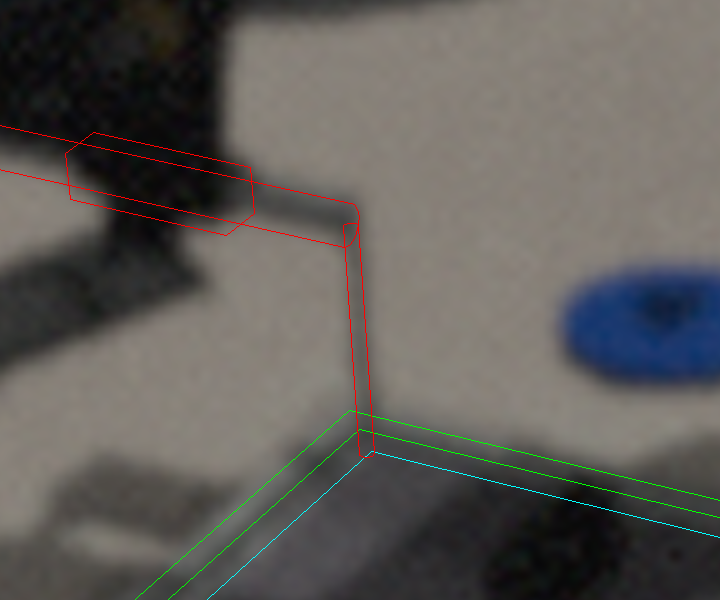

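```bash
cat > run3.py <<'E'
from rt import *
def ss():
    s=env.read_state(); print(round(s['clock'],2),np.round(s['position'],4),np.round(s['force'],2))
A=Y0+90
for q in right[1:]:
    r=env.move_straight(tcp(*q,.0498,A),[-90,0,A],rate=.019,force_limit=5); ss()
    if r: print('STOP'); break
else:
    p=snap('scene','e1.png')
    t=tcp(*right[-1],.0498,A); env.move_straight([t[0],t[1],.20],rate=.05); ss()
E
python3 run3.py
```

```text
76.09 [ 0.5683 -0.1786  0.1014] [0.26 0.68 0.37]
78.35 [ 0.6077 -0.1716  0.1014] [ 0.58 -0.32 -0.03]
80.66 [ 0.648  -0.1645  0.1014] [-0.75  0.13 -0.78]
82.83 [ 0.648  -0.1645  0.1997] [ 0.38 -0.23 -0.66]
```

```bash
cat > rb.py <<'E'
from rt import *
a=-10.3; X,Y=.4578,-.3226
env.goto([X,Y,.20],[-90,0,a]); print(st())
env.move_straight([X,Y,.090],rate=.08); env.dwell(.2); print(st())
print(env.move_straight([X,Y,.0812],rate=.015,force_limit=4)); env.dwell(.2); print(st())
snap('scene','rb0.png')
E
python3 rb.py
```

```text
{'t': 84.3, 'pos': [0.4582, -0.3225, 0.2], 'rot': [-90.0, -0.0, -10.2], 'F': [0.6, -0.31, -0.52], 'op': 0.155, 'q': [-19.0, 17.0, -11.0, 0.0, -62.0, -82.0]}
{'t': 86.0, 'pos': [0.458, -0.3227, 0.0904], 'rot': [-90.0, -0.0, -10.3], 'F': [0.71, 0.78, 0.26], 'op': 0.156, 'q': [-19.0, 23.0, -19.0, 0.0, -48.0, -82.0]}
True
{'t': 86.7, 'pos': [0.4577, -0.323, 0.0817], 'rot': [-90.0, 0.0, -10.3], 'F': [-0.28, -0.83, 3.2], 'op': 0.157, 'q': [-19.0, 24.0, -19.0, 0.0, -47.0, -82.0]}
```

Contact is at the same height as the original grasp. Releasing and checking.

```bash
cat > rl.py <<'E'
from rt import *
env.gripper_to(.45,10); env.dwell(.2)
s=env.read_state()['position']; env.move_straight([s[0],s[1],.20],rate=.1)
ps=[]
for (x,y,yaw,h) in [(.46,-.32,170,.2),(.45,-.31,110,.24)]:
    look(x,y,yaw,h); ps.append(snap('wrist','fr%d.png'%len(ps)))
q=run(ps,'probe','probe',[.458,-.3224,-10.2],.1,'')
for i,p in enumerate(ps): overlay(p,[(PARTS['probe'],q or [.458,-.3224,-10.2],.1)],'frv_%d.png'%i,(150,0,370,215))
look(.565,-.03,180,.2); p=snap('wrist','fc.png'); overlay(p,[(PARTS['case'],CASE,0),(PARTS['lid'],CASE,.046)],'frv_2.png',(110,0,400,225))
run([p],'lid','lid',[.5624,-.0268,10],.046,'')
cv2.imwrite('pics/frv.png',np.hstack([cv2.resize(cv2.imread('pics/frv_%d.png'%i),(266,250)) for i in range(3)]))
env.goto([.45,.2,.3],[-90,0,150]); snap('scene','fs.png'); snap('side','fss.png'); print(st())
E
python3 rl.py
```

```text
probe single [  0.4584  -0.3223 -10.1915] 0.065
probe single [  0.4574  -0.3221 -10.4389] 0.074
probe joint [  0.458   -0.3222 -10.2558] 0.072
lid single [ 0.5625 -0.0256 10.0664] 0.012
{'t': 95.2, 'pos': [0.4501, 0.1987, 0.2994], 'rot': [-89.9, -0.0, 149.9], 'F': [-0.04, -0.07, -0.45], 'op': 0.447, 'q': [43.0, 6.0, -10.0, -0.0, -74.0, 17.0]}
```

View pics/frv.png

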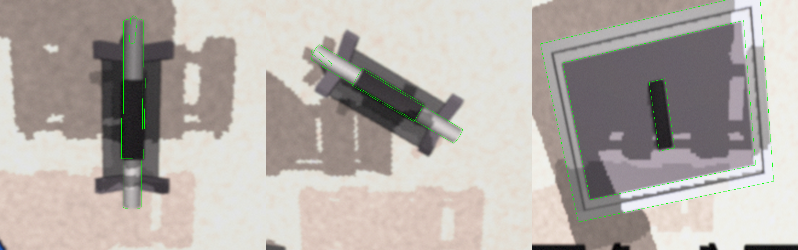

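View pics/fs.png

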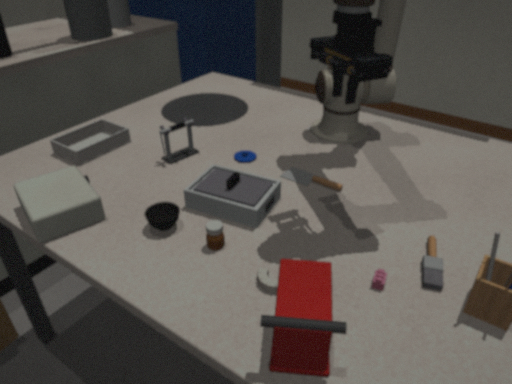

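View pics/fss.png

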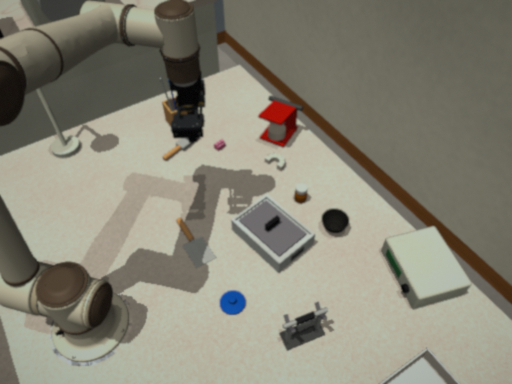

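Scene: the probe is back in its rest with the pin hanging (about (163,145)), the lid is flat in the rim at (235,187), no tan piece is left on the bench, and the bystanders are where they were. Handing in.

```bash
python3 -c "
from workcell import env
print(env.close_job())"
```

```text
the job is handed in; nothing more can be done
None
```

The case is packed and lidded, the seam has been run, and the probe is back in its rest. I handed the job in at about 95 s.

- **Packing:** I found one die and one tan bite block; no others were in view at the start or end. The die went into the left compartment and the block into the right. The block was knocked about 2 cm during the run, so I located it again before picking it. The pink look-alike and the bystanders were not touched.
- **Lid:** it is seated in the rim. The last fit is 1.2 mm off the case centre, within its 1.5 mm play, and its outline matches the 46 mm ledge height.
- **Seam:** the tip ran 4 mm below the rim's top at about 1.9 cm/s, from the near left corner to the near right. There I turned the probe 90°, with the tip held still, and went on to the far right corner. The 5 N force stop never tripped, and readings at each seam point stayed within about 2 N.
- **Probe:** the last fit is within about 0.5 mm and 0.1° of its starting pose, with the pin hanging down.

**Checks that disagreed:**
- One fit of the case from the scene camera alone was about 6 mm off the wrist-camera fits, mostly along its viewing direction. I relied on the wrist fits, which agreed with each other to 0.3 mm.
- That camera was also too coarse to confirm the pin's sideways position in the seam to better than about 2 mm.

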